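# Pile the backing plates and hold the parts washer's lid open

### The arm

A 6-joint arm with a two-finger parallel gripper is mounted at the origin on the work surface. World frame = base frame: x ahead of the robot, y to its left, z up, the work surface at z = 0. Lengths are in m, angles in rad, forces in N, time in s.
With the tool pointing down it reaches from about 0.35 to 0.975 m from the base axis. Payload 4.9 kg.
Tool frame: the origin (TCP) lies midway between the tips of the shut fingers; the grasp point (between the pads) lies 19 mm behind it (manip.pinch_z is the distance from the TCP to the grasp point, in m); z points along the fingers, y is the direction in which the jaws open and shut (so a half turn about z gives the same grasp; the last joint's range is limited). The gripper opens to 85 mm and grips with 20 to 120 N. Pads are 22 mm wide; open, the fingers measure 114 mm over their backs; the gripper's body (76 mm by 85 mm) begins 54 mm behind the grasp point. The pads swing forward as they close: fully open they stand 13 mm farther back than shut.
Start: joints at [-1.275, 0.053, 1.613, -0, 1.476, -0.119], TCP at [0.252, -0.572, 0.231] pointing down, gripper open.
Joint ranges: [-3.01, 3.01], [-1.01, 2.22], [0.06, 2.58], [-1.02, 4.17], [0.09, 2.62], [-3.14, 3.14]. Speed limits (rad/s): [2.57, 2.57, 3.14, 3.14, 3.14, 3.14].

### API

Orientations are given as a unit quaternion [w, x, y, z].
In Python, from plant import manip gives the robot as it stands.
- The arm moves only by the tool drive_tool, never from a script. Its argument "commands" is text: rows parted by semicolons, each of 5 numbers parted by spaces: the finger opening in mm, from 0 to 85.4, then the shift along the tool's x, y, z in units of 30 mm (1.0 is 30 mm), then the turn about the tool's z in degrees. A call has exactly 8 rows; each row shifts and turns the commanded pose from where the row before left it, along the tool's axes as they then stand; what a row does not reach is not made up. A row lasts 1/8 s, in which the tool goes at most 62.5 mm and 10.7 degrees, less where a joint would pass 70% of its speed; a pose out of reach is approached as far as the arm can. A call is refused whole if a number of a shift passes 1 or a number of a turn 10.7, either way. A call with a gripper value outside its range is refused whole. The fingers move at their own pace and stop on an object; the grip force is fixed at half the most. Time passes only in rows, so rows that do not move let the fingers close, or fill a call up. It gives the time, the measured TCP pose, the force and the opening at its end, in the units of the state.
- manip.state(): the state, without advancing time (a new reading comes with each control period).
- manip.grab_frame(name): name is "scene" or "top"; returns the picture (384x512x3 uint8, red, green, blue); there is no depth.
- manip.camera_params(name): a dict with "fx", "fy", "cx", "cy" (pixels), "xyz" and "orientation" of the camera in the world. Camera axes: x right, y down, z forward; pixel columns grow to the right and rows downward; lengths in m; the calibration is good to about 2 mm. A picture is of the moment at which its call begins. camera_params takes no time and is no camera call.
- manip.job_done(): hands the job in, once; it reports no verdict.
The state is a dict: "time": time; "joint_pos": joint angles; "joint_vel": joint speeds; "joint_efforts": joint torques, N m; "tool_pos": TCP position; "tool_rot": TCP orientation; "contact_force": force on the tool from outside, world axes, zero at the start; "ft_torque": the same for the moment, N m; "gripper_width": opening from 0.0 (shut) to 1.0 (fully open).
Only numpy, scipy, OpenCV 4.12 (cv2) and the standard library are available. Lean on these libraries where they do the work, as an engineer would, in place of code of your own. Each camera call takes 0.05 s, during which the arm holds its last target. There are 200 camera calls.

### The job

Stack the two outer steel backing plates squarely on top of the middle one, leaving the middle one where it lies on the aluminium sheet, and let go of the pile. Then lift the drop lid of the parts washer by its bar handle and hold it open at 45 degrees so that a workmate can load the pile: finish while still holding the lid there with the gripper, since it falls shut if let go. Leave the other things on the bench undisturbed.

Things in the scene. Friction and masses are not known exactly. Their poses are not given: they have to be found in the camera images.
- sheet: Flat aluminium sheet fixed to the bench, 260 mm (x) by 340 mm (y), 6 mm thick, to the left or right of the washer. Origin: centre of its underside, at bench height. The three plates lie on it side by side along its y.
- plate_mid: Flat dark steel backing plate, 90 mm (its x) by 60 mm (its y) by 12 mm thick, 0.24 to 0.39 kg, two small dark marks on top. The middle one of the three side by side on the aluminium sheet: the bottom of the pile. Origin: centre of its underside.
- plate_a: Flat dark steel backing plate, 90 mm (its x) by 60 mm (its y) by 12 mm thick, 0.24 to 0.39 kg, two small dark marks on top. An outer one, on the +y side of the middle one at the start, about 105 mm away. Origin: centre of its underside.
- plate_b: Flat dark steel backing plate, 90 mm (its x) by 60 mm (its y) by 12 mm thick, 0.24 to 0.39 kg, two small dark marks on top. An outer one, on the -y side of the middle one at the start, about 105 mm away. Origin: centre of its underside.
- washer: Bench-top parts washer, a fixed open steel tank 180 mm (x) by 260 mm (y) by 110 mm high, its front (knobs and lid handle) towards the robot (its -x). Origin: centre of its underside, at bench height.
- lid (a joint): Opening angle of the washer's steel lid, rad: 0 shut (level), grows as the front edge goes up, hard stop at 1.35. 45 degrees is 0.785. The lid (180 by 260 mm, 6 mm thick, 0.36 to 0.59 kg) is hinged along the washer's far top edge and falls shut freely; lifting it takes 1.5 to 3 N at the handle.
- lid_handle (a point): Middle of the lid's bar handle: a straight round bar 12 mm thick, parallel to the hinge, 140 mm long, standing 50 mm out in front of the lid's front edge, level with the lid, joined to it by an arm at each end; the space between bar and lid edge is open (44 mm), and from above the bar can be pinched fore and aft. It is 230 mm from the hinge axis and moves with the lid; 114 mm above the bench when shut.
- lid_hinge (a point): Middle of the lid's hinge line, on the washer's far top edge, 114 mm above the bench; the axis is the washer's y.
- nut: Steel hexagon nut, 30 mm across flats, 16 mm tall, standing on the aluminium sheet near its far edge; bystander. Origin: centre of its underside.
- collar: Brass ring, 32 mm across, 14 mm tall, on the aluminium sheet near its near edge; bystander. Origin: centre of its underside.
- screwdriver: Screwdriver lying on the bench on the robot's left; bystander. Origin: centre of its underside.
- can: Upright aluminium can, 64 mm across, 170 mm tall, at the back of the bench; bystander. Origin: centre of its underside.
- jar: Glass jar with a steel cap, 68 mm across, 85 mm tall, on the robot's right; bystander. Origin: centre of its underside.
- mug: Blue ceramic mug, 80 mm across, 90 mm tall, on the robot's left; bystander. Origin: centre of its underside.
- hammer: Hammer lying on the bench on the robot's right; bystander. Origin: centre of its underside.
There are look-alikes about, which are no part of the job. What is shaped like the plate_b but turquoise is not meant. What is shaped like the plate_a but brown or red is not meant.

How it is judged:
By the outcome, as a careful person would: the job done as asked, in the order asked, and still so for the second after the job is handed in, while the arm keeps its last pose, push and grip.
It also fails if it takes over 56 s, if anything falls off the work surface, if the arm or the gripper's body presses on something with over 40 N, if the wrist force passes 120 N, or if a joint passes its speed limit or range.

## Working session

There is one attempt and no reset: what is moved stays moved. The work goes in short steps, Python scripts to look and compute and a tool call to move; the robot and the scene stay as the last step left them, time stands still between calls to the robot, and variables do not carry over. Pictures are saved under pics/ and viewed, about 8 in all and at most 12, crops included, and the job is handed in when it is done.

Besides the shell and the picture viewer there is one more tool, called after "Request:" in YAML: its name, and indented under it one key for each argument. drive_tool: Moves the arm, as the interface text tells. Its arguments: {"type":"object","properties":{"commands":{"type":"string"}},"required":["commands"]}

```bash
mkdir -p pics; ls
python3 - <<'E'
from plant import manip
import cv2
for n in("scene","top"):
    cv2.imwrite(f"pics/{n}0.png",manip.grab_frame(n)[:,:,::-1]); print(manip.camera_params(n))
print(manip.state(),manip.pinch_z)
E
```

```text
pics
{'fx': 388.1112311027871, 'fy': 388.1112311027871, 'cx': 262.7957420286022, 'cy': 188.9558956018995, 'xyz': array([ 1.13811204, -0.36734645,  1.07104771]), 'orientation': array([-0.25821153,  0.83954255,  0.45557765, -0.14472081])}
{'fx': 383.9528048807097, 'fy': 383.9528048807097, 'cx': 249.6375603115623, 'cy': 193.58823318654268, 'xyz': array([ 0.39552808, -0.00457801,  1.48506962]), 'orientation': array([-0.03865571,  0.70701049, -0.70469356,  0.04526462])}
{'time': 0.1, 'joint_pos': array([-1.27502354e+00,  5.32828913e-02,  1.61416731e+00,  1.99769059e-05,
        1.47603450e+00, -1.18996396e-01]), 'joint_vel': array([-1.11439431e-03, -6.58820773e-05, -5.09328003e-03, -5.80713622e-04,
       -1.81544853e-04,  2.17256404e-04]), 'joint_efforts': array([ 9.63926723e-04, -3.94901741e+01, -3.71363068e+01, -9.45578813e-05,
        3.94356539e-03,  5.01805062e-06]), 'tool_pos': array([ 0.25169992, -0.5714468 ,  0.23018456]), 'tool_rot': array([-9.43211263e-04,  9.78572535e-01,  2.05900214e-01, -7.36048216e-05]), 'contact_force': array([-0.50820114, -1.032544  , -0.72709971]), 'ft_torque': array([ 0.04366394, -0.00477496,  0.03626194]), 'gripper_width': 0.9999859756263094} 0.0187
```

View pics/top0.png

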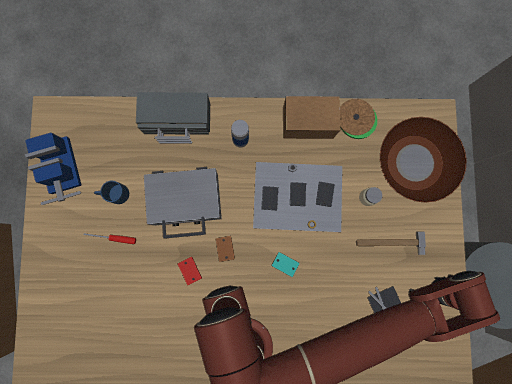

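View pics/scene0.png

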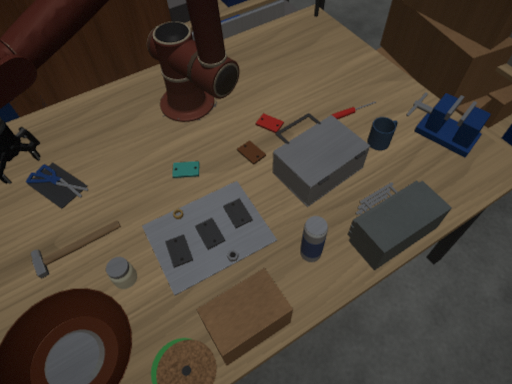

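Views: in top, the dark plates lie on the sheet at about (325,194), (298,194) and (270,198). The washer is at (182,195), with its handle bar at (184,233). Look-alikes are turquoise (285,264), brown (225,249) and red (189,271), all off the sheet. The dark mat near (383,299) and the grey box at (173,112) are also not wanted. By description I choose plate_a (270,198), mid (298,194) and plate_b (325,194).

```bash
cat > h.py <<'E'
import numpy as np, cv2
from scipy.spatial.transform import Rotation as R
from plant import manip
def ray(n,uv,z):
    c=manip.camera_params(n); q=c["orientation"]; r=R.from_quat([q[1],q[2],q[3],q[0]])
    uv=np.atleast_2d(np.float64(uv))
    d=r.apply(np.c_[(uv[:,0]-c["cx"])/c["fx"],(uv[:,1]-c["cy"])/c["fy"],np.ones(len(uv))])
    o=np.array(c["xyz"]); return o+d*((z-o[2])/d[:,2])[:,None]
def pix(n,p):
    c=manip.camera_params(n); q=c["orientation"]; r=R.from_quat([q[1],q[2],q[3],q[0]])
    v=r.inv().apply(np.atleast_2d(p)-c["xyz"]); return np.c_[c["fx"]*v[:,0]/v[:,2]+c["cx"],c["fy"]*v[:,1]/v[:,2]+c["cy"]]
def plates(n,im,box,z=.018,thr=95):
    x0,y0,x1,y1=box; g=cv2.cvtColor(im,cv2.COLOR_RGB2GRAY)[y0:y1,x0:x1]
    g=cv2.resize(g,None,fx=8,fy=8,interpolation=cv2.INTER_CUBIC)
    m=cv2.morphologyEx((g<thr).astype(np.uint8),cv2.MORPH_CLOSE,np.ones((25,25)))
    out=[]
    for c in cv2.findContours(m,0,cv2.CHAIN_APPROX_NONE)[0]:
        if cv2.contourArea(c)<64*120: continue
        uv=(c[:,0]+.5)/8-.5+[x0,y0]
        w=ray(n,uv,z)[:,:2]
        rc=cv2.minAreaRect((w*1000).astype(np.float32)); b=cv2.boxPoints(rc)
        e=max((b[1]-b[0],b[2]-b[1]),key=np.linalg.norm); a=np.degrees(np.arctan2(e[1],e[0])); a=(a+90)%180-90
        M=cv2.moments((w*1000).astype(np.float32)[:,None])
        out.append((np.round(rc[0],1),np.round(rc[1],1),round(a,1),np.round([M['m10']/M['m00'],M['m01']/M['m00']],1),np.round(uv.mean(0),1)))
    return out
def S():
    s=manip.state(); q=s["tool_rot"]; M=R.from_quat([q[1],q[2],q[3],q[0]]).as_matrix()
    return s,M
def go(p,yaw=None):
    "units of 30 mm in tool axes to world p; turn in deg to make tool x at world yaw"
    s,M=S(); a=np.degrees(np.arctan2(M[1,0],M[0,0]))
    print("t",round(s["time"],2),"tcp",np.round(s["tool_pos"],4),"yaw",round(a,2),"tilt",np.round(M[:,2],3),"units",np.round(M.T@(np.array(p)-s["tool_pos"])/.03,2),"turn",None if yaw is None else round(a-yaw,2),"F",np.round(s["contact_force"],1),"w",round(s["gripper_width"]*85.4,1))
E
python3 - <<'E'
from h import *
t=cv2.imread("pics/top0.png")[:,:,::-1]; s=cv2.imread("pics/scene0.png")[:,:,::-1]
for thr in(85,105):
  print(thr)
  for o in plates("top",t,(258,176,338,220),thr=thr):print("top",*o)
  for o in plates("scene",s,(160,195,256,268),thr=thr):print("scn",*o)
print("sheet corners",ray("top",[[256,162],[342,165],[341,232],[254,230]],.006).round(3))
print("lid corners",ray("top",[[145,175],[216,168],[220,215],[148,224]],.117).round(3))
print("bar ends",ray("top",[[163,236],[206,232]],.114).round(3), "scene",ray("scene",[[277,134],[310,116]],.114).round(3))
a=cv2.resize(t[155:240,140:345],None,fx=3.9,fy=3.9,interpolation=cv2.INTER_CUBIC)
cv2.imwrite("pics/crop1.png",a[:,:,::-1])
E
```

```text
85
top [554.2 -94.9] [61.7 92.5] -3.6 [554.4 -94.5] [269.6 197.9]
top [ 570.6 -203.1] [62.8 92. ] -1.6 [ 570.4 -202.5] [297.6 193.9]
top [ 570.6 -307.5] [63.5 92.3] -9.1 [ 570.7 -307.5] [324.7 193.9]
scn [ 577.9 -311.9] [ 63.6 102.7] -10.2 [ 576.2 -311.9] [178.5 251.2]
scn [ 575.5 -206.4] [64.2 98.7] -2.4 [ 575.3 -206.8] [209.7 233.4]
scn [559.6 -98.8] [65.  99.1] -4.0 [559.5 -98.7] [237.5 213.1]
105
top [554.2 -94.7] [64.4 94.5] -3.9 [554.4 -94.5] [269.6 197.9]
top [ 570.4 -203.2] [65.1 94.3] -2.5 [ 570.4 -202.5] [297.6 193.9]
top [ 570.6 -307.5] [65.7 94.4] -9.3 [ 570.8 -307.5] [324.7 193.9]
scn [ 554.1 -212.8] [316.7 253.4] 56.9 [ 559.  -204.3] [205.2 227.9]
sheet corners [[ 0.697 -0.043  0.006]
 [ 0.686 -0.38   0.006]
 [ 0.425 -0.37   0.006]
 [ 0.431 -0.035  0.006]]
lid corners [[0.625 0.36  0.117]
 [0.651 0.105 0.117]
 [0.482 0.088 0.117]
 [0.449 0.343 0.117]]
bar ends [[0.407 0.289 0.114]
 [0.421 0.137 0.114]] scene [[0.424 0.142 0.114]
 [0.417 0.283 0.114]]
```

View pics/crop1.png

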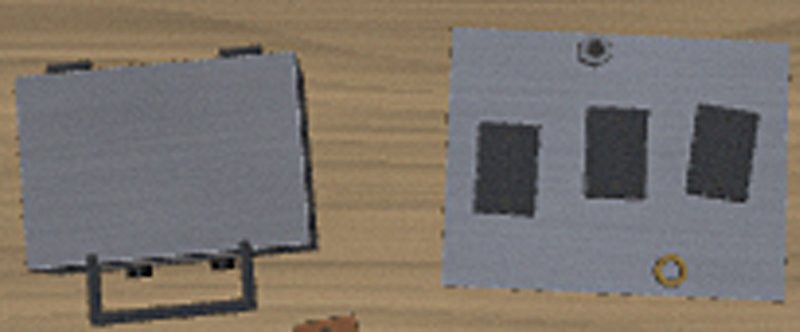

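The crop confirms three dark plates on the sheet at 62×92 mm, which fits the stated 60×90. The bar is about 145 mm long at x≈0.415, y≈0.21. Merging the views and correcting for visible sides gives b (0.5725,-0.310, -9.5°), mid (0.5715,-0.205, -2.2°), a (0.5555,-0.096, -3.9°).

Request:
drive_tool:
  commands: "76 0 0 0 8.3;76 0 0 0 8.3;76 0 0 0 8.3;76 0 0 0 8.3;76 0.85 -0.97 0 0;76 0.85 -0.97 0 0;76 0.85 -0.97 0 0;76 0.85 -0.97 0 0"

```text
time: 1.1
tool_pos: [0.3722, -0.4727, 0.2306]
tool_rot: [-0.0, 0.997, -0.082, -0.0]
contact_force: [0.9, 0.1, 0.6]
gripper_width: 0.889
```

Request:
drive_tool:
  commands: "76 0.85 -0.97 0 0;76 0.85 -0.97 0 0;76 0.85 -0.97 0 0;76 0.85 -0.97 0 0;76 0.85 -0.97 0 0;76 0.6 -0.66 0.5 0;76 0 0 1 0;76 0 0 1 0"

```text
time: 2.1
tool_pos: [0.5424, -0.334, 0.1551]
tool_rot: [-0.0, 0.997, -0.082, -0.0]
contact_force: [-0.0, -0.5, -0.3]
gripper_width: 0.89
```

```bash
python3 -c "
from h import *
go([.5725,-.310,.060],-9.5)
im=manip.grab_frame('top');c=pix('top',[.57,-.3,.05])[0].astype(int)
b=manip.grab_frame('scene')
A=cv2.resize(im[150:245,240:360],(600,475),interpolation=cv2.INTER_CUBIC)
B=cv2.resize(b[170:290,120:272],(600,475),interpolation=cv2.INTER_CUBIC)
cv2.imwrite('pics/app.png',cv2.resize(np.hstack([A,B]),(800,317))[:,:,::-1])"
```

```text
t 2.1 tcp [ 0.5424 -0.334   0.1551] yaw -9.38 tilt [-0.  0. -1.] units [ 0.86 -0.95  3.17] turn 0.12 F [-0.  -0.5 -0.3] w 76.0
```

View pics/app.png

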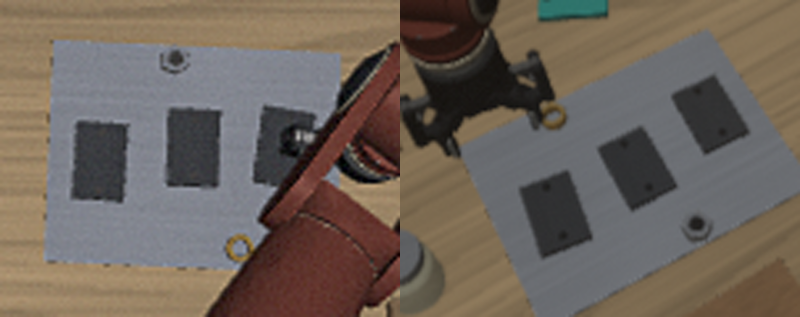

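The picture shows the gripper short of plate_b, with its fingers clear of the collar. All three plates are untouched. Now to centre and descend.

Request:
drive_tool:
  commands: "76 0.43 -0.48 0 0;76 0.43 -0.47 0 0;76 0 0 1 0;76 0 0 1 0;76 0 0 1 0;76 0 0 1 0;76 0 0 0.5 0;76 0 0 0 0"

```text
time: 3.2
tool_pos: [0.5726, -0.3101, 0.021]
tool_rot: [-0.0, 0.997, -0.082, -0.0]
contact_force: [0.5, 0.2, 0.7]
gripper_width: 0.889
```

```bash
python3 -c "
from h import *
go([.5725,-.310,.004],-9.5)
b=manip.grab_frame('scene')
cv2.imwrite('pics/b1.png',cv2.resize(b[190:290,110:260],(750,500),interpolation=cv2.INTER_CUBIC)[:,:,::-1])"
```

```text
t 3.2 tcp [ 0.5726 -0.3101  0.021 ] yaw -9.4 tilt [-0.001  0.001 -1.   ] units [-0.   -0.    0.57] turn 0.1 F [0.5 0.2 0.7] w 75.9
```

View pics/b1.png

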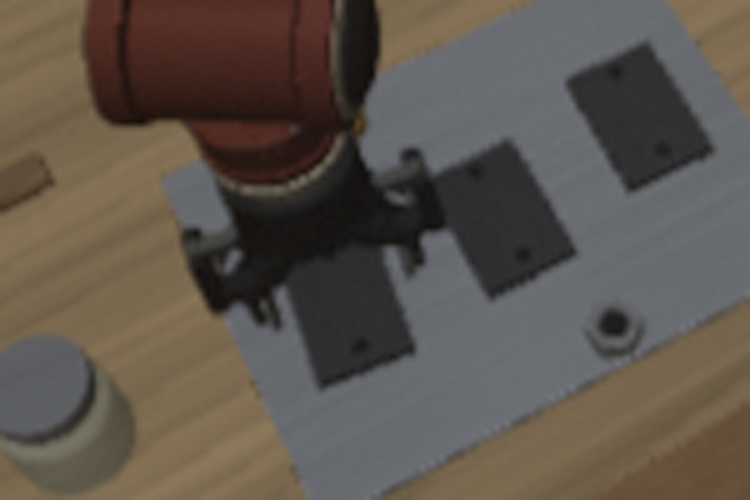

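The fingers straddle plate_b evenly, clear of the middle plate. Lower and close.

Request:
drive_tool:
  commands: "76 0 0 0.3 0;76 0 0 0.2 0;76 0 0 0 0;50 0 0 0 0;50 0 0 0 0;50 0 0 0 0;50 0 0 0 0;50 0 0 0 0"

```text
time: 4.25
tool_pos: [0.5728, -0.3112, 0.0071]
tool_rot: [0.0, 0.997, -0.082, 0.001]
contact_force: [-0.1, -0.4, 4.8]
gripper_width: 0.68
```

```bash
python3 -c "
from h import *
go([.5725,-.310,.060],-2.2)"
```

```text
t 4.25 tcp [ 0.5728 -0.3112  0.0071] yaw -9.44 tilt [ 0.001 -0.001 -1.   ] units [-0.01 -0.04 -1.76] turn -7.24 F [-0.1 -0.4  4.8] w 58.0
```

Request:
drive_tool:
  commands: "50 0 0 -0.5 0;50 0 0 -1 0;50 0 0 -1 0;50 0 0 0 -3.6;50 0 0 0 -3.6;50 -0.09 -0.9 0 0;50 -0.09 -0.9 0 0;50 0 -0.9 0 0"

```text
time: 5.25
tool_pos: [0.5692, -0.2269, 0.0807]
tool_rot: [-0.001, 1.0, -0.019, -0.001]
contact_force: [0.0, 0.2, -3.0]
gripper_width: 0.678
```

Request:
drive_tool:
  commands: "50 0 -0.7 0 0;50 0 -0.13 0 0;50 0 0 0.5 0;50 0 0 0.5 0;50 0 0 0.3 0;50 0 0 0 0;50 0 0 0 0;50 0 0 0 0"

```text
time: 6.25
tool_pos: [0.5716, -0.2051, 0.0431]
tool_rot: [0.0, 1.0, -0.02, 0.001]
contact_force: [0.7, -0.4, -1.8]
gripper_width: 0.675
```

```bash
python3 -c "
from h import *
go([.5715,-.205,.0193],-2.2)
b=manip.grab_frame('scene')
cv2.imwrite('pics/b2.png',cv2.resize(b[180:280,130:280],(750,500),interpolation=cv2.INTER_CUBIC)[:,:,::-1])"
```

```text
t 6.25 tcp [ 0.5716 -0.2051  0.0431] yaw -2.25 tilt [ 0.001 -0.001 -1.   ] units [-0.   -0.    0.79] turn -0.05 F [ 0.7 -0.4 -1.8] w 57.7
```

View pics/b2.png

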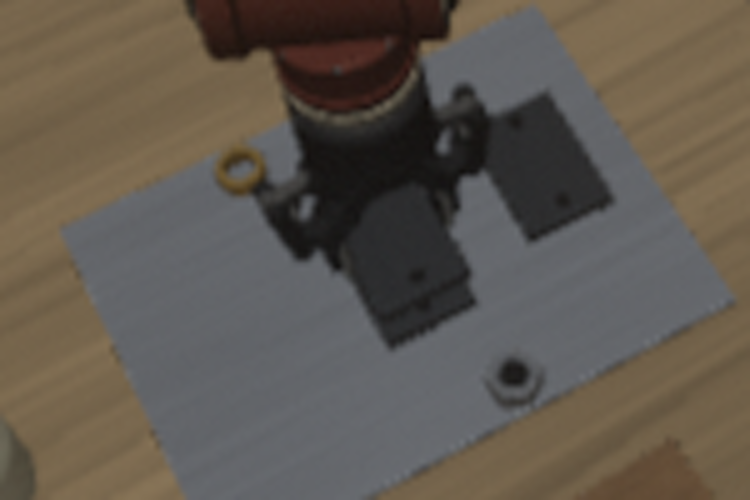

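```bash
python3 -c "
from h import *
a=np.radians(-2.2);u=np.array([np.cos(a),np.sin(a)]);v=np.array([-u[1],u[0]])
for c,z in(([.5716,-.2051],.054),([.5715,-.205],.006)):
  P=[[*(np.array(c)+.045*u+k*.03*v),z] for k in(1,-1)]; print((pix('scene',P)-[130,180])*5)"
```

```text
[[469.51267194 264.82823528]
 [377.83882319 311.97402457]]
[[476.67914783 301.72482638]
 [388.2232519  347.80597031]]
```

Held plate b's far edge reads about (470,270)-(383,315) in the crop, against a predicted (470,265)-(378,312). It is within about 2 mm in x, so I shift x by -1.5 mm, set it down and release.

Request:
drive_tool:
  commands: "50 -0.05 0 0.3 0;50 0 0 0.25 0;50 0 0 0.13 0;50 0 0 0.09 0;50 0 0 0 0;50 0 0 0 0;70 0 0 0 0;70 0 0 0 0"

```text
time: 7.3
tool_pos: [0.5701, -0.205, 0.0199]
tool_rot: [0.0, 1.0, -0.02, 0.001]
contact_force: [-1.0, 0.6, -0.0]
gripper_width: 0.82
```

Request:
drive_tool:
  commands: "76 0 0 0 0;76 0 0 -0.5 0;76 0 0 -1 0;76 0 0 -1 0;76 -0.5 -1 0 0;76 -0.15 -1 0 0;76 0 -1 0 0;76 0 -0.5 0 0"

```text
time: 8.3
tool_pos: [0.5545, -0.098, 0.0954]
tool_rot: [0.0, 1.0, -0.019, 0.001]
contact_force: [1.0, -0.2, -0.0]
gripper_width: 0.888
```

```bash
python3 -c "
from h import *
go([.5555,-.0963,.060],-3.9)
for o in plates('scene',manip.grab_frame('scene'),(160,195,256,268),z=.03,thr=85):print(*o)
b=manip.grab_frame('scene')
cv2.imwrite('pics/b3.png',cv2.resize(b[170:270,150:300],(750,500),interpolation=cv2.INTER_CUBIC)[:,:,::-1])"
```

```text
t 8.3 tcp [ 0.5545 -0.098   0.0954] yaw -2.17 tilt [ 0.001 -0.001 -1.   ] units [ 0.03 -0.06  1.18] turn 1.73 F [ 1.  -0.2 -0. ] w 75.9
[ 578.1 -206.9] [ 65.7 105. ] -2.2 [ 577.8 -207.2] [209.5 232.2]
[ 537.7 -103.4] [158.8  72. ] 2.8 [ 552.5 -105.7] [231.4 208.1]
```

View pics/b3.png

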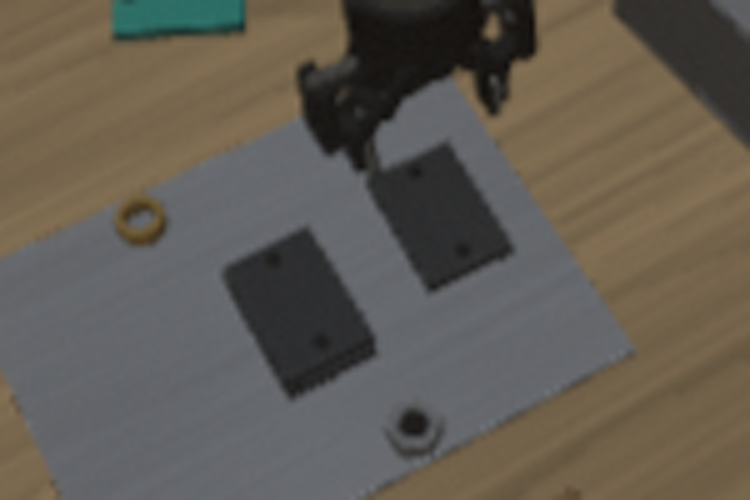

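Plate b sits squarely on mid: one dark block at crop (300,310), single edges all round, centred at x≈0.5715 after side correction, yaw -2.2°. Plate a is next.

Request:
drive_tool:
  commands: "76 0.03 -0.06 0 1.7;76 0 0 1 0;76 0 0 1 0;76 0 0 0.6 0;76 0 0 0.3 0;50 0 0 0 0;50 0 0 0 0;50 0 0 0 0"

```text
time: 9.4
tool_pos: [0.5556, -0.0974, 0.0078]
tool_rot: [0.0, 0.999, -0.034, 0.001]
contact_force: [0.9, -0.1, -1.9]
gripper_width: 0.676
```

Request:
drive_tool:
  commands: "50 0 0 0 0;50 0 0 0 0;50 0 0 -0.5 0;50 0 0 -1 0;50 0 0 -1 0;50 0 0 0 -1.7;50 0 0 0 0;50 0 0 0 0"

```text
time: 10.4
tool_pos: [0.5537, -0.0968, 0.0802]
tool_rot: [-0.001, 1.0, -0.019, -0.002]
contact_force: [-0.6, 0.2, -2.8]
gripper_width: 0.676
```

```bash
python3 -c "
from h import *
go([.5706,-.205,.0805],-2.2)"
```

```text
t 10.4 tcp [ 0.5537 -0.0968  0.0802] yaw -2.23 tilt [-0.003  0.001 -1.   ] units [ 0.7   3.58 -0.02] turn -0.03 F [-0.6  0.2 -2.8] w 57.7
```

Request:
drive_tool:
  commands: "50 0.2 0.9 0 0;50 0.2 0.9 0 0;50 0.2 0.9 0 0;50 0.06 0.88 0 0;50 0 0 0.4 0;50 0 0 0.3 0;50 0 0 0 0;50 0 0 0 0"

```text
time: 11.4
tool_pos: [0.5707, -0.2046, 0.0609]
tool_rot: [-0.0, 1.0, -0.019, -0.0]
contact_force: [-0.0, 0.1, -3.0]
gripper_width: 0.679
```

```bash
python3 -c "
from h import *
go([.5715,-.205,.0321],-2.2)
s,M=S();p=s['tool_pos']
b=manip.grab_frame('scene')
a=np.radians(-2.2);u=np.array([np.cos(a),np.sin(a)]);v=np.array([-u[1],u[0]])
for c,z in((p[:2],p[2]-.0078+.018),([.5715,-.205],.030)):
  P=[[*(np.array(c)+.045*u+k*.03*v),z] for k in(1,-1)]; print((pix('scene',P)-[180,205])*10)
cv2.imwrite('pics/a2.png',cv2.resize(b[205:260,180:255],(750,550),interpolation=cv2.INTER_CUBIC)[:,:,::-1])"
```

```text
t 11.4 tcp [ 0.5707 -0.2046  0.0609] yaw -2.18 tilt [-0.  0. -1.] units [0.03 0.01 0.96] turn 0.02 F [-0.   0.1 -3. ] w 57.9
[[433.68306628 248.64343416]
 [248.02702189 343.60765215]]
[[446.37601323 316.97502774]
 [266.31070395 410.18664543]]
```

View pics/a2.png

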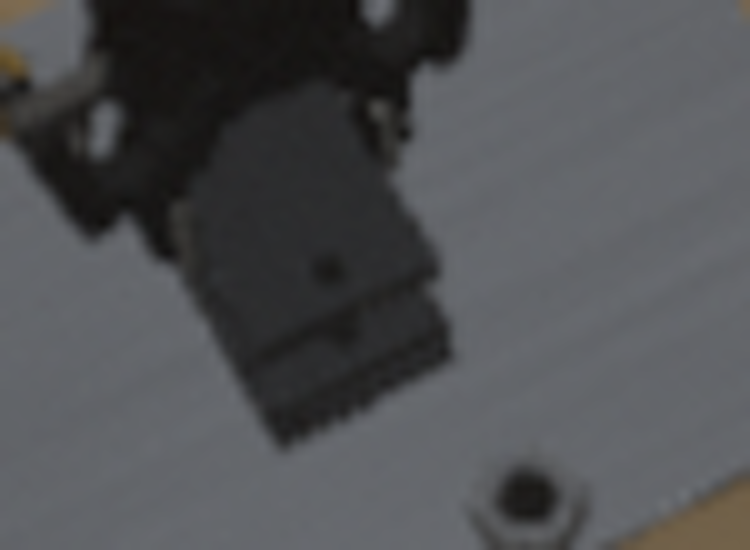

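Held plate a's far edge at (435,258)-(250,352) is within about 1–2 mm of the prediction, and the pile edge (445,320)-(268,415) matches. Placing it.

Request:
drive_tool:
  commands: "50 -0.03 0 0.4 0;50 0 0 0.3 0;50 0 0 0.15 0;50 0 0 0.1 0;50 0 0 0 0;50 0 0 0 0;70 0 0 0 0;70 0 0 0 0"

```text
time: 12.45
tool_pos: [0.5707, -0.2057, 0.0339]
tool_rot: [0.0, 1.0, -0.019, 0.001]
contact_force: [0.8, 0.4, 0.2]
gripper_width: 0.819
```

Request:
drive_tool:
  commands: "76 0 0 0 0;76 0 0 -0.5 0;76 0 0 -1 0;76 0 0 -1 0;76 0 0 -1 0;76 0 0 -1 0;60 -1 -1 -1 0;50 -1 -1 0 0"

```text
time: 13.45
tool_pos: [0.5136, -0.1433, 0.2027]
tool_rot: [0.001, 1.0, -0.02, 0.004]
contact_force: [-0.4, 0.5, 0.0]
gripper_width: 0.587
```

Request:
drive_tool:
  commands: "50 -0.5 -1 0 10.5;50 0 0 0 10.5;50 0 0 0 10.5;50 0 0 0 10.5;50 0 0 0 10.5;50 0 0 0 10.5;50 0 0 0 10.5;50 0 0 0 9"

```text
time: 14.45
tool_pos: [0.4986, -0.1125, 0.199]
tool_rot: [-0.0, 0.737, -0.676, 0.001]
contact_force: [-0.1, -0.1, -0.0]
gripper_width: 0.585
```

Run:
```python
from h import *
t=manip.grab_frame('top'); s=manip.grab_frame('scene'); st,M=S()
print(st["joint_pos"].round(2)); go([.414,.213,.2])
for o in plates('scene',s,(160,195,235,268),z=.042,thr=85):print('scn',*o)
for o in plates('top',t,(280,176,338,220),z=.042,thr=85):print('top',*o)
# bar: dark pixels around the bar, in both views
for n,im,box in(("top",t,(158,222,212,242)),("scene",s,(270,108,325,145))):
    x0,y0,x1,y1=box; c=im[y0:y1,x0:x1]
    cv2.imwrite(f"pics/bar_{n}.png",cv2.resize(c,None,fx=7,fy=7,interpolation=cv2.INTER_CUBIC)[:,:,::-1])
a=cv2.imread("pics/bar_top.png");b=cv2.imread("pics/bar_scene.png");
c=cv2.resize(s[190:270,165:260],(390,328),interpolation=cv2.INTER_CUBIC)[:,:,::-1]
H=np.zeros((600,800,3),np.uint8);H[:a.shape[0],:a.shape[1]]=a;H[150:150+b.shape[0],:b.shape[1]]=b;H[:328,400:790]=c
cv2.imwrite("pics/comb.png",H)
```

```text
[-0.37 -0.2   1.91 -0.    1.43  2.68]
t 14.55 tcp [ 0.4986 -0.1125  0.1989] yaw -84.72 tilt [ 0.001 -0.001 -1.   ] units [-11.06   1.81  -0.05] turn None F [ 0.4  0.  -1. ] w 50.0
scn [ 581.1 -208.1] [ 66.1 110.9] -2.5 [ 580.9 -208.2] [209.2 231.2]
top [ 542.7 -193.5] [124.8 145.5] -0.4 [ 541.2 -188.9] [293.9 200.5]
```

View pics/comb.png

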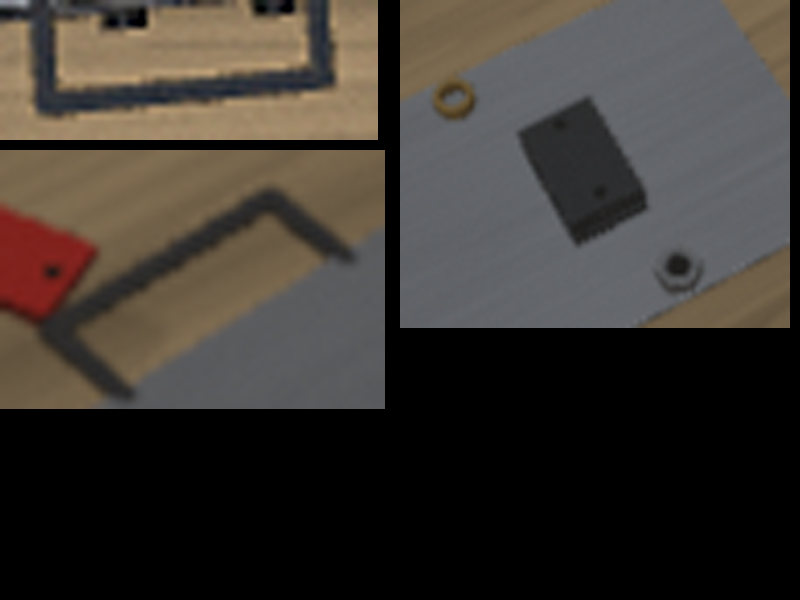

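Pile: three plates flush as one block (measured 66×111 mm including visible sides, centred ~0.571,-0.206, yaw -2.5°). Bar ends in top are (164.2,236.2) and (204.3,232.8); in scene (278,132.6) and (308,114).

Run:
```python
from h import *
A=ray("top",[[164.1,236.3],[204.3,232.8]],.114);B=ray("scene",[[278,132.6],[308,114.1]],.114)[::-1]
for P in(A,B):
    d=P[0]-P[1]; print(P.round(4)[:,:2],P.mean(0).round(4),np.linalg.norm(d).round(3),"axis yaw",np.degrees(np.arctan2(d[1],d[0])).round(1))
P=ray("top",[[145.3,175.2],[215.7,168.3],[219.5,215.5],[148,224.5]],.117); print("lid edges yaw far,near",[np.degrees(np.arctan2(*(P[i]-P[j])[[1,0]])).round(1) for i,j in((0,1),(3,2))])
```

```text
[[0.4056 0.2854]
 [0.4184 0.1433]] [0.412  0.2144 0.114 ] 0.143 axis yaw 95.1
[[0.4061 0.2825]
 [0.4203 0.1481]] [0.4132 0.2153 0.114 ] 0.135 axis yaw 96.1
lid edges yaw far,near [np.float64(95.9), np.float64(97.4)]
```

Both views agree to 1–2 mm: bar centre (0.4125, 0.215), washer yaw ≈5.7°. At this yaw joint 6 would need to reach ~202° there (its range ends at 180°), so I take the half-turn: tool yaw 95.7, a turn of -180.4.

Request:
drive_tool:
  commands: "50 0 0 0 -10.6;50 0 0 0 -10.6;50 0 0 0 -10.6;50 0 0 0 -10.6;50 0 0 0 -10.6;50 0 0 0 -10.6;50 0 0 0 -10.6;50 0 0 0 -10.6"

```text
time: 15.55
tool_pos: [0.4985, -0.1125, 0.1985]
tool_rot: [0.0, 1.0, 0.005, 0.0]
contact_force: [-0.8, -0.4, 0.1]
gripper_width: 0.584
```

Request:
drive_tool:
  commands: "50 0 0 0 -10.6;50 0 0 0 -10.6;50 0 0 0 -10.6;50 0 0 0 -10.6;50 0 0 0 -10.6;50 0 0 0 -10.6;50 0 0 0 -10.6;50 0 0 0 -10.6"

```text
time: 16.55
tool_pos: [0.4985, -0.1125, 0.1985]
tool_rot: [0.0, 0.735, 0.678, 0.0]
contact_force: [-0.3, 0.2, -0.8]
gripper_width: 0.587
```

Request:
drive_tool:
  commands: "50 0 0 0 -10.6;50 1 0 0 0;50 1 0 0 0;50 1 0 0 0;50 1 0 0 0;50 1 0 0 0;50 1 0 0 0;50 1 0 0 0"

```text
time: 17.55
tool_pos: [0.4784, 0.0976, 0.1986]
tool_rot: [0.0, 0.671, 0.741, 0.0]
contact_force: [-0.3, 0.3, -0.4]
gripper_width: 0.584
```

```bash
python3 -c "
from h import *
go([.4125,.215,.16],95.7)"
```

```text
t 17.55 tcp [0.4784 0.0976 0.1986] yaw 95.64 tilt [ 0.001  0.    -1.   ] units [ 4.11 -1.8   1.28] turn -0.06 F [-0.3  0.3 -0.4] w 49.9
```

Request:
drive_tool:
  commands: "45 0.9 -0.4 0 0;45 0.9 -0.4 0 0;45 0.9 -0.4 0 0;45 0.9 -0.4 0 0;45 0.51 -0.2 0.5 0;45 0 0 0.7 0;45 0 0 0 0;45 0 0 0 0"

```text
time: 18.55
tool_pos: [0.4132, 0.214, 0.1619]
tool_rot: [0.0, 0.673, 0.74, 0.0]
contact_force: [0.5, 0.6, 0.3]
gripper_width: 0.526
```

```bash
python3 -c "
from h import *
go([.4125,.215,.096],95.7)
b=manip.grab_frame('scene');t=manip.grab_frame('top')
A=cv2.resize(b[70:170,250:370],(480,400),interpolation=cv2.INTER_CUBIC);B=cv2.resize(t[190:270,150:230],(320,320),interpolation=cv2.INTER_CUBIC)
H=np.zeros((400,800,3),np.uint8);H[:,:480]=A;H[:320,480:]=B
cv2.imwrite('pics/bar2.png',H[:,:,::-1])"
```

```text
t 18.55 tcp [0.4132 0.214  0.1619] yaw 95.47 tilt [ 0. -0. -1.] units [ 0.04 -0.02  2.2 ] turn -0.23 F [0.5 0.6 0.3] w 44.9
```

View pics/bar2.png

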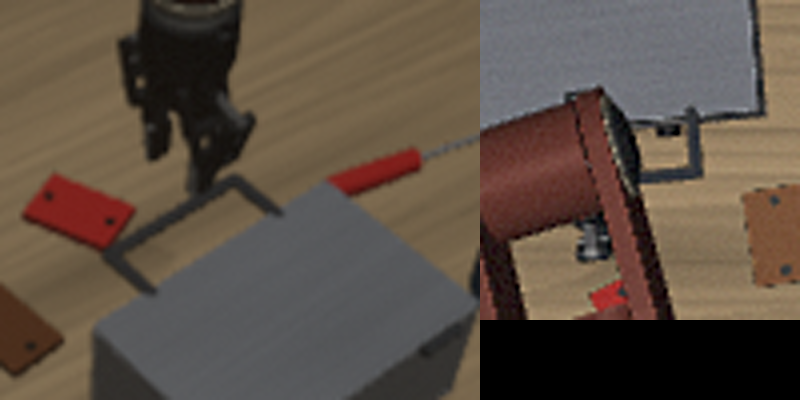

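The jaws stand over the bar fore and aft, mid-bar; tips at crop (155,155) and (200,185), with the bar running (110,250)-(235,180). Descend and grip.

Request:
drive_tool:
  commands: "45 0 0 0.8 0;45 0 0 0.7 0;45 0 0 0.5 0;45 0 0 0.2 0;0 0 0 0 0;0 0 0 0 0;0 0 0 0 0;0 0 0 0 0"

```text
time: 19.65
tool_pos: [0.4118, 0.2142, 0.0966]
tool_rot: [-0.001, 0.672, 0.74, -0.001]
contact_force: [-7.0, -0.6, 5.3]
gripper_width: 0.115
```

```bash
python3 -c "
from h import *
go([.4125,.215,.096],95.7)
s,M=S();print(M.round(3)); p=s['tool_pos']
for i in range(0,46,5):
  a=np.radians(i); print(i,(230*(1-np.cos(a))/30).round(2),(230*np.sin(a)/30).round(2))"
```

```text
t 19.65 tcp [0.4118 0.2142 0.0966] yaw 95.48 tilt [-0.003 -0.    -1.   ] units [0.02 0.03 0.02] turn -0.22 F [-7.  -0.6  5.3] w 9.8
[[-0.096  0.995 -0.003]
 [ 0.995  0.096 -0.   ]
 [-0.    -0.003 -1.   ]]
0 0.0 0.0
5 0.03 0.67
10 0.12 1.33
15 0.26 1.98
20 0.46 2.62
25 0.72 3.24
30 1.03 3.83
35 1.39 4.4
40 1.79 4.93
45 2.25 5.42
```

Gripped at the bar diameter. Lift along the 230 mm arc.

Request:
drive_tool:
  commands: "0 0 -0.02 -0.38 0;0 0 0.02 -0.37 0;0 0 0.04 -0.37 0;0 0 0.06 -0.38 0;0 0 0.08 -0.36 0;0 0 0.1 -0.37 0;0 0 0.12 -0.36 0;0 0 0.14 -0.35 0"

```text
time: 20.65
tool_pos: [0.4294, 0.2159, 0.1843]
tool_rot: [-0.0, 0.673, 0.74, 0.0]
contact_force: [6.1, 3.3, -6.5]
gripper_width: 0.116
```

```bash
python3 -c "
from h import *
p0=np.array([.4118,.2142,.0966])
s,M=S();d=s['tool_pos']-p0;print(d@[.995,.096,0],d[2],np.degrees(np.arctan2(d[2],.23-d@[.995,.096,0])));go(p0)"
```

```text
0.01768021989774994 0.08769655346008771 22.44258115749522
t 20.65 tcp [0.4294 0.2159 0.1843] yaw 95.46 tilt [ 0.     0.001 -1.   ] units [-0.   -0.59  2.92] turn None F [ 6.1  3.3 -6.5] w 9.9
```

Request:
drive_tool:
  commands: "0 0 0.15 -0.34 0;0 0 0.17 -0.34 0;0 0 0.18 -0.33 0;0 0 0.2 -0.32 0;0 0 0.22 -0.31 0;0 0 0.23 -0.3 0;0 0 0.25 -0.28 0;0 0 0.26 -0.27 0"

```text
time: 21.65
tool_pos: [0.478, 0.2207, 0.2597]
tool_rot: [-0.001, 0.672, 0.74, -0.001]
contact_force: [-5.8, 3.3, 1.3]
gripper_width: 0.111
```

Request:
drive_tool:
  commands: "0 0 0 0 0;0 0 0 0 0;0 0 0 0 0;0 0 0 0 0;0 0 0 0 0;0 0 0 0 0;0 0 0 0 0;0 0 0 0 0"

```text
time: 22.65
tool_pos: [0.4783, 0.2207, 0.2601]
tool_rot: [-0.0, 0.672, 0.74, -0.0]
contact_force: [-6.2, 2.9, 3.2]
gripper_width: 0.115
```

```bash
python3 -c "
from h import *
p0=np.array([.4118,.2142,.0966])
s,M=S();d=s['tool_pos']-p0;u=d@[.995,.096,0];print(u,d[2],np.degrees(np.arctan2(d[2],.23-u)),np.hypot(d[2],.23-u));go(p0)
b=manip.grab_frame('scene')
cv2.imwrite('pics/lid.png',cv2.resize(b[20:270,150:430],(784,700*1)[0:1]+(590,),interpolation=cv2.INTER_CUBIC)[:,:,::-1])
h=[.4125+.230*.995,.215+.23*.099,.114]
e=np.array([-.0985,.9951,0])*.13; up=np.array(h)+np.array([-.995*.18,-.099*.18,0])*.7071+[0,0,.18*.7071]
print('pred crop hinge/front ends',((pix('scene',[h+e,h-e,up+e,up-e])-[150,20])*[2.8,2.36]).round(0))"
```

```text
0.06681083068137021 0.16346010436701863 45.04752323818092 0.23097599594455925
t 22.65 tcp [0.4783 0.2207 0.2601] yaw 95.48 tilt [-0.  0. -1.] units [-0.01 -2.23  5.45] turn None F [-6.2  2.9  3.2] w 9.8
pred crop hinge/front ends [[617. 295.]
 [450. 393.]
 [556. 174.]
 [378. 266.]]
```

View pics/lid.png

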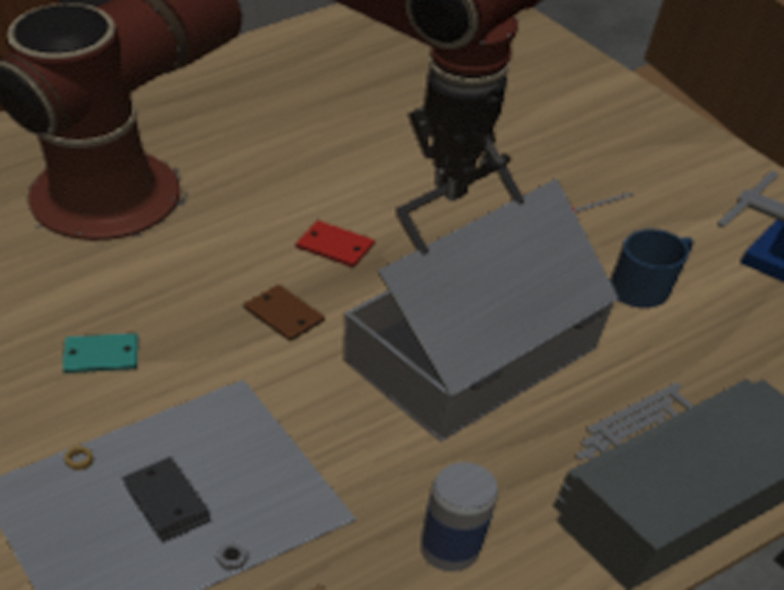

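```bash
python3 -c "
from h import *
h=np.array([.4125+.230*.995,.215+.23*.099,.114]);e=np.array([-.0985,.9951,0])*.13
for t in(41,43,45,47,49):
  a=np.radians(t);r=np.array([-.995*np.cos(a),-.099*np.cos(a),np.sin(a)]);n=np.array([.995*np.sin(a),.099*np.sin(a),np.cos(a)])
  P=h+r*.18+n*.003; B=h+r*.23
  print(t,((pix('scene',[P+e,P-e,B+e*.07/.13,B-e*.07/.13])-[150,20])*[2.8,2.36]).round(0).tolist())"
```

```text
41 [[551.0, 175.0], [374.0, 267.0], [491.0, 161.0], [394.0, 209.0]]
43 [[555.0, 174.0], [376.0, 266.0], [495.0, 160.0], [397.0, 208.0]]
45 [[558.0, 174.0], [379.0, 266.0], [499.0, 158.0], [401.0, 207.0]]
47 [[562.0, 173.0], [382.0, 266.0], [504.0, 157.0], [405.0, 206.0]]
49 [[566.0, 173.0], [386.0, 266.0], [508.0, 157.0], [409.0, 206.0]]
```

The column positions that respond to angle (front corners at 556 and 380, bar corner ~401) give about 44–45.5°, which agrees with 45.0° from the arc. Handing in.

```bash
python3 -c "
from plant import manip
print(manip.job_done())"
```

```text
the job is handed in; nothing more can be done
None
```

The job is handed in. Both outer plates are stacked on the middle one and released, and the gripper is holding the washer lid open at about 45°. It took about 23 s of the 56 s allowed.

- **Pile:** In the last picture the three plates sit flush as one block. It was centred near (0.571, -0.206), yaw about -2.5°, within 1–2 mm and 0.3° of the middle plate's first measured pose. That measurement comes from the scene camera only; the top view gave no usable reading because its dark mask came out far too large (125×146 mm).
- **Lid:** The gripper's travel along the 230 mm arc gives 45.0°, and the lid's image columns give roughly 44–45.5°. Image rows came out 4–8 crop pixels below prediction, but they hardly change with angle, so I put that down to calibration. The bar was still gripped after a 1 s hold, with about 8 N on the wrist.
- **Other things on the bench:** The nut, collar, can, mug and the coloured look-alike plates look untouched in the last picture. The jar and hammer were not in that view; the arm only passed well above that side.

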